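Release the spent ribbon cassette from its docking base and lay it in the tray

TASK

Take the spent ribbon cassette out of the grey docking base: press down the orange latch paddle at the bottom of the cassette's finger well until the hidden hook lets go and the cassette springs up, then lift the cassette out by its grip rib. Lay it gently in the middle of the white tray, flat on the tray's floor with the rib upwards, and let go. Do not shove the tray or the glue stick, pin tin and tape measure that stand about.

Things in the scene. Friction and masses are not known exactly. Their poses are not given: they have to be found in the camera images.
- dock: grey docking base, fixed, 134 x 184 mm, rim 42 mm high round the cassette (1.5 mm play). Origin: centre of its underside, on the table; y along its long side, z up. The cassette sits in it, axes parallel, underside 26 mm above the table. A spring lifter pushes the cassette up with 4 to 6 N; a hook hidden under the cassette holds it down until the latch paddle is pressed; it cannot be pulled out.
- latch_paddle (a point): centre of the top face of the orange latch paddle, 40 mm (dock x) x 32 mm (dock y), at the bottom of the finger well; in the dock frame it lies at x = +14, y = +43, z = 32 mm while up. Axes as the dock's.
- latch (a joint): how far the latch paddle is pressed down, m: 0 up, 0.008 at its stop. The hook lets go somewhere between 0.003 and 0.007; full travel takes about 5 to 9 N. Paddle and hook spring back when released; the cassette, sprung up 13 mm, then stays up, loose and level.
- cassette_grip (a point): centre of the grip rib, 14 mm thick (y), 60 long (x), 22 high, centred on the cassette's top; the point lies 28 mm above the cassette's underside, 12 below the rib's top, 10 above the flat deck. Axes: the cassette's. The finger well is a through opening, 56 mm (x) x 46 mm (y), centred at x = +14, y = +43 mm from the rib; the paddle lies 12 mm below the deck in it while the cassette is seated.
- cassette_base (a point): centre of the cassette's underside, same axes as the grip point.
- cassette: dark flat loose cassette, 100 mm (x) x 150 mm (y) x 18 mm without its rib, about 0.16 kg, blue ribbon spools showing on its -y half, finger well in its +y half; origin at the centre of its underside.
- tray_floor (a point): centre of the inner floor of the white open tray (loose, 0.21 kg), 133 mm (x) x 298 mm (y) outside, walls 2 mm thick and 44 mm high; inside 128 x 294 mm, floor 2 mm above the table. The cassette fits with its long side along the tray's long side, 14 mm to spare at either side. Axes: the tray's, y along its length, z up.
- glue_stick: white and blue glue stick standing upright, 31 mm across, 96 mm high; origin at the centre of its underside. Leave alone.
- pin_tin: round grey tin, 60 mm across, 32 mm high; origin at the centre of its underside. Leave alone.
- yellow_tape_measure: round yellow tape measure lying flat, 64 x 72 x 25 mm; origin at the centre of its underside. Leave alone.
Not all that is in view belongs to the job. Leave any yellow look-alike of the cassette alone.

How it is judged:
By the outcome, as a careful person would: the job done as asked, in the order asked, and still so for the second after the job is handed in, with the robot touching nothing.
It also fails if it takes over 66 s, if anything falls off the work surface, if the arm or the gripper's body presses on something with over 40 N, if the wrist force passes 120 N, or if a joint passes its speed limit or range.

ROBOT

A 6-joint arm with a two-finger parallel gripper is mounted at the origin on the work surface; the furniture and walls round the work are solid. World frame = base frame: x ahead of the robot, y to its left, z up, the work surface at z = 0. Lengths are in m, angles in rad, forces in N, time in s.
With the tool pointing down it reaches from about 0.3 to 0.85 m from the base axis. Payload 5.4 kg.
Tool frame: the origin (TCP) lies between the finger pads; the fingertips stand robot.finger_overhang ahead of it and the grasp point (between the pads) lies 3 mm ahead of it (robot.finger_overhang is the distance from the TCP to the fingertips, in m); z points along the fingers, y is the line along which they close (so a half turn about z gives the same grasp; the last joint's range is limited). The gripper opens to 85 mm and grips with 20 to 120 N. Pads are 22 mm wide; open, the fingers measure 114 mm over their backs; the gripper's body (76 mm by 85 mm) begins 54 mm behind the grasp point. The pads swing forward as they close: fully open they stand 13 mm farther back than shut.
Start: joints at [-1.312, 0.158, 1.597, -0, 1.386, -0.21], TCP at [0.26, -0.513, 0.253] pointing down, gripper open.
Joint ranges: [-2.91, 2.91], [-0.94, 2.29], [0.18, 2.7], [-1.29, 4.43], [0.17, 2.64], [-3, 3]. Speed limits (rad/s): [2.57, 2.57, 3.14, 3.14, 3.14, 3.14].

INTERFACE

Orientations are given as a unit quaternion [x, y, z, w].
In Python, from workcell import robot gives the robot as it stands.
- The arm moves only by the shell command python3 -m handwheel 'ROWS'. ROWS is JSON, a list of rows, each a list of 5 numbers: the closure, from 0 (fully open) to 1 (shut), then the shift along the world's x, y, z in m, then the turn about the world's z in degrees. A call has 1 to 8 rows; each row is the pose to reach, as a shift and turn from the pose commanded when the call began; what a row does not reach only later rows make up. A row lasts 1/12 s, in which the tool goes at most 41.7 mm and 7.16 degrees, less where a joint would pass 70% of its speed; a pose out of reach is approached as far as the arm can. A call with a gripper value outside its range is refused whole. The fingers move at their own pace and stop on an object; the grip force is fixed at half the most. Time passes only in rows, so rows that repeat a pose let the fingers close. It gives the time, the measured TCP pose, the force, the opening and the grip force at its end, in the units of the state.
- robot.get_obs(): the state, without advancing time (a new reading comes with each control period).
- robot.get_image(name): name is "scene" or "top" or "wrist"; returns a dict with "img" (480x640x3 uint8, blue, green, red), "K" (3x3 intrinsics, pixels), "extrinsics" (4x4, takes a point from camera to world coordinates); the wrist camera has in their place "hand_eye" (4x4, takes a point from camera to tool coordinates, whose origin is the TCP and whose axes are the flange's). Camera axes: x right, y down, z forward; pixel columns grow to the right and rows downward; lengths in m; the calibration is good to about 2 mm. A picture is of the moment at which its call begins: read the wrist's pose just before it. There is no depth.
- robot.sign_off(): hands the job in; it is judged then, once.
Trained networks look in the newest picture that a camera, given by its name, has taken for a name from the list of things; names that differ only in an ending like _2 or _b are one class to them, and where a whole thing is asked for, a point or a joint stands for the part that bears it (a point fixed in the world has none). Each returns a list of dicts, best first, with "conf" (0 to 1); they miss things now and then, are a little off and sometimes report something else, mostly with a low value. They report only what shows in the picture. A call takes as long as a camera call. They do not tell look-alikes from the thing itself.
- robot.regions_of(camera, query): "region" (480x640 bool, what is visible of it) and "position" ([column, row] in pixels, amid what is visible of it).
The state is a dict: "t": time; "q": joint angles; "joint_vel": joint speeds; "joint_torque": joint torques, N m; "eef_pos": TCP position; "ee_rot": TCP orientation; "contact_force": force on the tool from outside, world axes, zero at the start; "ft_torque": the same for the moment, N m; "gripper_width": opening from 0.0 (shut) to 1.0 (fully open); "grasp_force": force on a finger pad.
Only numpy, scipy, OpenCV 4.12 (cv2) and the standard library are available. Lean on these libraries where they do the work, as an engineer would, in place of code of your own. Each camera call takes 0.05 s, during which the arm holds its last target. There are 200 camera calls.

## Working session

There is one attempt and no reset: what is moved stays moved. The work goes in short steps, Python scripts to look and compute and a shell command to move; the robot and the scene stay as the last step left them, time stands still between calls to the robot, and variables do not carry over. Pictures are saved under pics/ and viewed, at most 10 in all, crops included, and the job is handed in when it is done.

```bash
mkdir -p pics; ls; python3 - <<'E'
from workcell import robot
import cv2,numpy as np
print(robot.finger_overhang, robot.get_obs())
ims=[]
for c in("scene","top"):
    d=robot.get_image(c); print(c,d["K"],d["extrinsics"])
    im=d["img"].copy()
    for n in("dock","latch_paddle","cassette","cassette_grip","tray_floor","glue_stick","pin_tin","yellow_tape_measure"):
        try:
            for r in robot.regions_of(c,n)[:2]:
                p=r["position"];print(c,n,round(r["conf"],2),np.round(p,1),r["region"].sum())
        except Exception as e: print(n,e)
    cv2.imwrite(f"pics/{c}0.png",im)
E
```

```text
pics
0.022 {'t': 0.0, 'q': array([-1.31209215e+00,  1.59042986e-01,  1.59821231e+00,  2.54176231e-05,
        1.38618431e+00, -2.10120037e-01]), 'joint_vel': array([-1.20807101e-05, -1.56007048e-03, -5.84825275e-04,  1.08547843e-04,
       -1.92933629e-03,  7.99766064e-04]), 'joint_torque': array([ 2.46620279e-03, -3.95990574e+01, -3.31432164e+01,  1.11717325e-04,
        8.24805378e-03,  2.13689708e-05]), 'eef_pos': array([ 0.25964166, -0.51243126,  0.25233024]), 'ee_rot': array([ 9.72651190e-01,  2.32268832e-01, -9.94384833e-06, -9.23503773e-04]), 'contact_force': array([-0.28155276,  0.21806131, -0.5212096 ]), 'ft_torque': array([-0.01110386, -0.02560878,  0.0067287 ]), 'grasp_force': 0.0, 'gripper_width': 0.9975838022138687}
scene [[589.2221119    0.         309.75367068]
 [  0.         589.2221119  234.88107482]
 [  0.           0.           1.        ]] [[-0.54542611 -0.33678676  0.76751875 -0.43040506]
 [-0.83787305  0.24300131 -0.48879354  0.62039077]
 [-0.02188887 -0.90968403 -0.41472381  0.59884784]
 [ 0.          0.          0.          1.        ]]
scene dock 0.58 [403.7 
[... 360 characters left out ...]
  0.         310.03303704]
 [  0.         463.28046161 240.84271764]
 [  0.           0.           1.        ]] [[-0.00927194 -0.98082878  0.19465082  0.34750055]
 [-0.9999333   0.00775381 -0.00855973  0.00459804]
 [ 0.00688634 -0.1947172  -0.98083525  0.90751229]
 [ 0.          0.          0.          1.        ]]
top dock 0.83 [414.6 263.7] 3061
top latch_paddle 0.74 [409.5 256.9] 334
top cassette 0.94 [440. 252.] 3518
top cassette 0.59 [210.  361.7] 3658
top cassette_grip 0.98 [441.8 252.2] 3489
top cassette_grip 0.57 [211.3 362.5] 3488
top glue_stick 0.77 [311.4 146. ] 432
top pin_tin 0.74 [305.6 232.7] 773
top pin_tin 0.23 [440.  253.8] 3569
top yellow_tape_measure 0.9 [307.4 276.3] 956
```

View pics/top0.png

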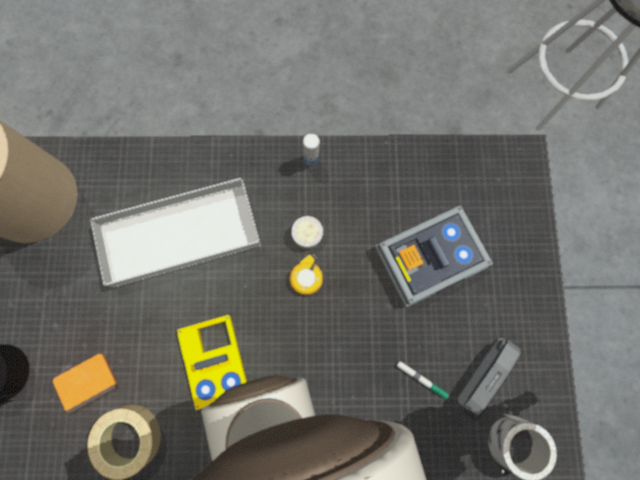

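View pics/scene0.png

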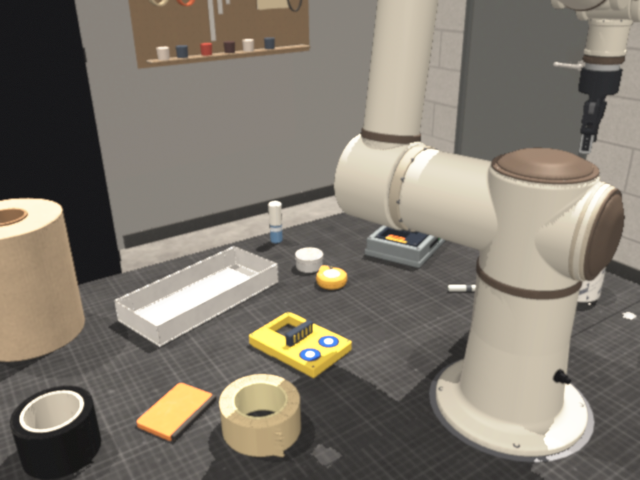

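```bash
cat > h.py <<'E'
from workcell import robot
import cv2,numpy as np
from scipy.spatial.transform import Rotation as R
def cam(name):
    o=robot.get_obs(); d=robot.get_image(name)
    if "extrinsics" in d: T=d["extrinsics"]
    else:
        F=np.eye(4);F[:3,:3]=R.from_quat(o["ee_rot"]).as_matrix();F[:3,3]=o["eef_pos"];T=F@d["hand_eye"]
    return d["img"],d["K"],T
def ray(K,T,p):
    v=T[:3,:3]@np.linalg.solve(K,[p[0],p[1],1.]);return T[:3,3],v/np.linalg.norm(v)
def at_z(K,T,p,z):
    o,v=ray(K,T,p);return o+v*(z-o[2])/v[2]
def proj(K,T,P):
    P=np.atleast_2d(P);c=(P-T[:3,3])@T[:3,:3];u=c@K.T;return u[:,:2]/u[:,2:]
def tri(rs):
    A=sum(np.eye(3)-np.outer(v,v) for o,v in rs);b=sum((np.eye(3)-np.outer(v,v))@o for o,v in rs);return np.linalg.solve(A,b)
E
python3 - <<'E'
from h import *
im,K,T=cam("top")
f=lambda ps,z:np.array([at_z(K,T,p,z) for p in ps])
D=f([(461,207),(493,263),(408,305),(377,248)],.042);print("dock",D.mean(0),D[:,:2],np.linalg.norm(D-np.roll(D,-1,0),axis=1))
e=D[3]+D[2]-D[0]-D[1];print("dock y yaw",np.degrees(np.arctan2(e[1],e[0])))
t=f([(242,180),(259,243),(106,286),(91,219)],.044);print("tray",t.mean(0),t[:,:2],np.linalg.norm(t-np.roll(t,-1,0),axis=1))
e=t[3]+t[2]-t[0]-t[1];print("tray y yaw",np.degrees(np.arctan2(e[1],e[0])))
print("paddle",at_z(K,T,(410,257),.032),"rib",at_z(K,T,(433,252),.066))
for n,p,z in(("glue",(311,142),.096),("tin",(307,230),.032),("tape",(307,277),.025)):print(n,at_z(K,T,p,z))
_,_,Tw=cam("wrist");F=np.round(robot.get_image("wrist")["hand_eye"],3);print(F,robot.get_image("wrist")["K"])
E
```

```text
dock [ 0.48959366 -0.23964601  0.042     ] [[ 0.58379161 -0.29603466]
 [ 0.47379033 -0.34873222]
 [ 0.39640358 -0.18369866]
 [ 0.5043891  -0.13011852]] [0.1219726  0.18227667 0.12054751 0.18393728]
dock y yaw 115.34951394626388
tray [0.53933288 0.2537405  0.044     ] [[0.64081625 0.12854588]
 [0.51546122 0.09391535]
 [0.43630175 0.37707205]
 [0.56475231 0.41542872]] [0.1300506  0.2940135  0.13405515 0.29679537]
tray y yaw 105.2324837819802
paddle [ 0.4881689  -0.19432236  0.032     ] rib [ 0.49170381 -0.22961114  0.066     ]
glue [ 0.696456   -0.00602981  0.096     ]
tin [0.54269226 0.00262989 0.032     ]
tape [0.45219025 0.00335044 0.025     ]
[[ 0.    -0.954 -0.301  0.076]
 [ 1.     0.     0.     0.   ]
 [-0.    -0.301  0.954 -0.122]
 [ 0.     0.     0.     1.   ]] [[345.25584444   0.         321.19765725]
 [  0.         345.25584444 243.89989157]
 [  0.           0.           1.        ]]
```

```bash
python3 -m handwheel '[[1,0.023,0.03,0,0],[1,0.046,0.06,0,0],[1,0.069,0.09,0,-0.5],[1,0.092,0.12,0,-1],[1,0.115,0.15,-0.01,-1.5],[1,0.138,0.18,-0.02,-1.5],[1,0.161,0.21,-0.03,-1.5],[1,0.184,0.24,-0.04,-1.5]]'
python3 -m handwheel '[[1,0.022,0.03,-0.01,0],[1,0.044,0.06,-0.02,0],[1,0.044,0.06,-0.03,0],[1,0.044,0.06,-0.03,0]]'
python3 - <<'E'
from h import *
im,K,T=cam("wrist");cv2.imwrite("pics/w1.png",im)
np.savez("w1.npz",K=K,T=T);print(np.round(T,4),robot.get_obs()["eef_pos"])
for n in("dock","latch_paddle","cassette","cassette_grip"):
    for r in robot.regions_of("wrist",n)[:2]: print(n,round(r["conf"],2),np.round(r["position"],1),r["region"].sum(), np.round(cv2.minAreaRect(np.argwhere(r["region"])[:,::-1].astype(np.float32)),1) if 0 else cv2.minAreaRect(np.argwhere(r["region"])[:,::-1].astype(np.float32)))
E
```

```text
t: 1.77
eef_pos: [0.4447, -0.2714, 0.2132]
ee_rot: [0.976, 0.219, 0.0, 0.0]
contact_force: [0.1, 0.3, -0.4]
gripper_width: -0.002
grasp_force: 0.0
t: 2.1
eef_pos: [0.4873, -0.2107, 0.181]
ee_rot: [0.975, 0.221, -0.001, -0.001]
contact_force: [0.1, 0.0, -0.6]
gripper_width: -0.002
grasp_force: 0.0
[[ 0.4318 -0.8592 -0.2744  0.5566]
 [-0.9019 -0.4125 -0.128  -0.1785]
 [-0.0032  0.3028 -0.9531  0.3025]
 [ 0.      0.      0.      1.    ]] [ 0.48720915 -0.21219897  0.18219943]
dock 0.85 [324.5 210.6] 14564 ((361.63720703125, 235.296630859375), (239.0572967529297, 160.9995880126953), 0.7345210313796997)
latch_paddle 0.57 [305.4 223.4] 1927 ((305.4999694824219, 223.0), (38.99999237060547, 47.99999237060547), 0.0)
cassette 0.56 [373.  243.7] 19606 ((360.79705810546875, 240.92495727539062), (199.0748748779297, 124.39712524414062), 0.7538482546806335)
cassette_grip 0.59 [372.9 243.2] 20046 ((361.14990234375, 240.831787109375), (200.09999084472656, 125.17875671386719), 0.8882355093955994)
```

View pics/w1.png

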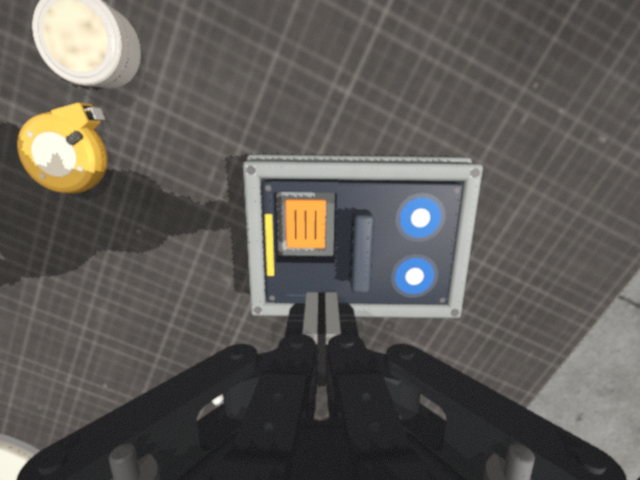

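```bash
python3 - <<'E'
from h import *
w=np.load("w1.npz");im=cv2.imread("pics/w1.png");K,T=w["K"],w["T"]
it=cv2.imread("pics/top0.png");_,Kt,Tt=cam("top")
def orange(im,x0,x1,y0,y1):
    h=cv2.cvtColor(im,cv2.COLOR_BGR2HSV);m=cv2.inRange(h,(8,150,80),(21,255,255));z=np.zeros_like(m);z[y0:y1,x0:x1]=m[y0:y1,x0:x1]
    p=np.argwhere(z)[:,::-1];return p.min(0),p.max(0),(p.min(0)+p.max(0))/2,p.mean(0),cv2.minAreaRect(p.astype(np.float32))
a=orange(im,280,335,190,255);b=orange(it,395,428,240,275);print(a);print(b)
print("paddle tri",tri([ray(K,T,a[4][0]),ray(Kt,Tt,b[3])]),"wrist z32",at_z(K,T,a[4][0],.032),"top",at_z(Kt,Tt,b[3],.032))
# dock rim outer corners in wrist
C=np.array([at_z(K,T,p,.042) for p in [(245,164),(481,165),(463,317),(251,317)]]);print(C,np.linalg.norm(C-np.roll(C,-1,0),axis=1))
c=C.mean(0);e=C[0]+C[3]-C[1]-C[2];a1=np.arctan2(e[1],e[0]);print("dock",c,np.degrees(a1))
y=np.array([np.cos(a1),np.sin(a1)]);x=np.array([y[1],-y[0]]);print("pred paddle",c[:2]+.014*x+.043*y)
G=[at_z(K,T,p,.066) for p in [(355,212),(372,212),(368,290),(354,290)]];print("rib",np.mean(G,0))
E
```

```text
(array([286, 199]), array([325, 247]), array([305.5, 223. ]), array([305.17862925, 222.7285483 ]), ((305.5, 223.0), (48.0, 39.0), 90.0))
(array([400, 245]), array([422, 268]), array([411. , 256.5]), array([410.73731343, 257.06865672]), ((410.800048828125, 257.1000061035156), (20.57182502746582, 16.54690170288086), 63.43495178222656))
paddle tri [ 0.48850615 -0.19614623  0.02940158] wrist z32 [ 0.48923021 -0.19580614  0.032     ] top [ 0.4880242  -0.19573058  0.032     ]
[[ 0.51309703 -0.13611879  0.042     ]
 [ 0.58761777 -0.29332803  0.042     ]
 [ 0.47501654 -0.34990192  0.042     ]
 [ 0.39708649 -0.18790038  0.042     ]] [0.17397726 0.12601445 0.17977094 0.12704243]
dock [ 0.49320446 -0.24181228  0.042     ] 115.52851617087545
pred paddle [ 0.48730636 -0.19697689]
rib [ 0.49556507 -0.23984717  0.066     ]
```

```bash
python3 -m handwheel '[[1,0.001,0.008,-0.02,0],[1,0.0015,0.0155,-0.05,0],[1,0.0015,0.0155,-0.08,0],[1,0.0015,0.0155,-0.1,0],[1,0.0015,0.0155,-0.115,0],[1,0.0015,0.0155,-0.12,0],[1,0.0015,0.0155,-0.12,0]]'
python3 - <<'E'
from h import *
im,K,T=cam("wrist");cv2.imwrite("pics/w2.png",im);print(robot.get_obs()["eef_pos"],robot.get_obs()["contact_force"])
E
```

```text
t: 2.98
eef_pos: [0.4884, -0.1976, 0.0625]
ee_rot: [0.976, 0.219, -0.001, -0.001]
contact_force: [-1.3, -0.4, 0.3]
gripper_width: -0.005
grasp_force: 0.0
[ 0.48926672 -0.19812898  0.06372039] [ 0.91745876  0.87016033 -0.52856182]
```

View pics/w2.png

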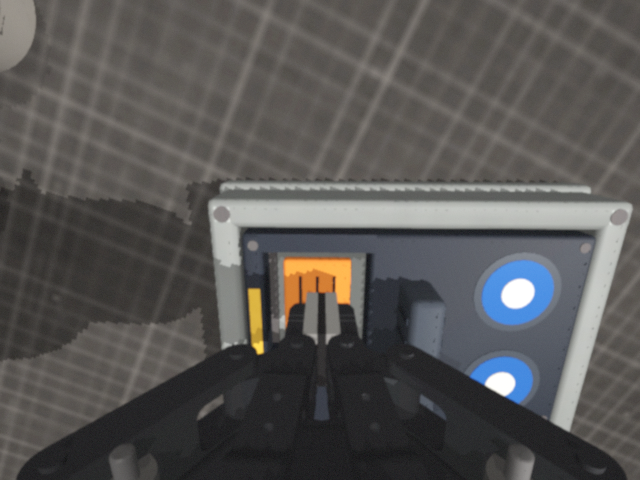

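```bash
python3 -m handwheel '[[1,0,0.001,-0.004,0],[1,0,0.001,-0.008,0],[1,0,0.001,-0.01,0],[1,0,0.001,-0.012,0],[1,0,0.001,-0.013,0],[1,0,0.001,-0.013,0]]'
python3 -m handwheel '[[1,0,0,-0.001,0],[1,0,0,-0.002,0],[1,0,0,-0.003,0],[1,0,0,-0.003,0]]'
```

```text
t: 3.53
eef_pos: [0.4897, -0.1969, 0.0509]
ee_rot: [0.976, 0.22, 0.0, 0.0]
contact_force: [-1.3, 0.3, 4.6]
gripper_width: 0.003
grasp_force: 2.1
t: 3.87
eef_pos: [0.4898, -0.1968, 0.048]
ee_rot: [0.976, 0.22, 0.0, 0.001]
contact_force: [-1.5, 0.6, 7.6]
gripper_width: -0.003
grasp_force: 2.4
```

```bash
python3 -m handwheel '[[1,0,0,-0.001,0],[1,0,0,-0.0015,0],[1,0,0,-0.0015,0],[1,0,0,-0.0015,0]]'
python3 - <<'E'
from h import *
im,K,T=cam("wrist");cv2.imwrite("pics/w3.png",im);print(robot.get_obs()["eef_pos"],robot.get_obs()["contact_force"])
E
```

```text
t: 4.2
eef_pos: [0.4898, -0.1968, 0.0467]
ee_rot: [0.976, 0.22, 0.0, 0.0]
contact_force: [-1.6, 1.6, 8.0]
gripper_width: 0.005
grasp_force: 2.7
[ 0.48977727 -0.19683573  0.04677164] [-2.19132986 -0.02787754  8.5290707 ]
```

View pics/w3.png

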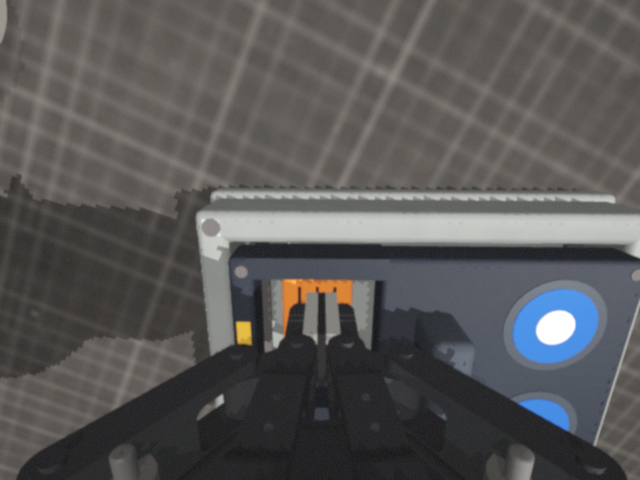

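```bash
python3 -m handwheel '[[1,0,0,0.01,0],[1,0,0,0.03,0],[1,0,0,0.06,0],[1,0,0,0.09,0],[0.6,0,0,0.12,0],[0.6,0,0,0.133,0],[0.6,0,0,0.133,0]]'
python3 - <<'E'
from h import *
im,K,T=cam("wrist");cv2.imwrite("pics/w4.png",im);np.savez("w4.npz",K=K,T=T)
E
python3 -m handwheel '[[0.6,0.003,-0.02,0,0],[0.6,0.005,-0.044,0,0],[0.6,0.005,-0.044,0,0],[0.6,0.005,-0.044,0,0]]'
python3 - <<'E'
from h import *
im,K,T=cam("wrist");np.savez("w5.npz",K=K,T=T);cv2.imwrite("pics/w5.png",im);cv2.imwrite("pics/v5.png",np.hstack([cv2.imread("pics/w4.png")[150:350,150:550],im[150:350,150:550]]))
E
```

```text
t: 4.83
eef_pos: [0.4913, -0.1977, 0.1833]
ee_rot: [0.976, 0.22, 0.003, 0.003]
contact_force: [0.1, 0.2, -0.1]
gripper_width: 0.4
grasp_force: 0.0
t: 5.22
eef_pos: [0.4933, -0.2404, 0.1769]
ee_rot: [0.976, 0.219, -0.001, -0.001]
contact_force: [0.3, 0.5, -0.4]
gripper_width: 0.4
grasp_force: 0.0
```

View pics/v5.png

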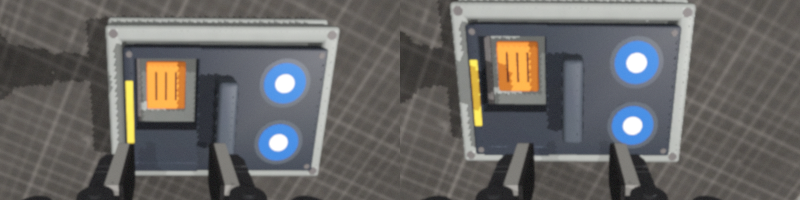

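```bash
python3 - <<'E'
from h import *
def dots(im,gs):
    out=[]
    for g in gs:
        x,y=map(int,g);s=im[y-13:y+14,x-13:x+14].min(2)>200;p=np.argwhere(s)[:,::-1].mean(0);out.append(p+[x-13,y-13])
    return out
w4,w5=np.load("w4.npz"),np.load("w5.npz");a=cv2.imread("pics/w4.png");b=cv2.imread("pics/w5.png")
A=dots(a,[(435,233),(428,293)]);B=dots(b,[(387,213),(382,275)]);print(A,B)
for p,q in zip(A,B): print(tri([ray(w4["K"],w4["T"],p),ray(w5["K"],w5["T"],q)]))
K,T=w5["K"],w5["T"]
S=[at_z(K,T,q,.057) for q in B];e=S[0]-S[1];print("spools z57",S,"x yaw",np.degrees(np.arctan2(e[1],e[0])))
G=np.array([at_z(K,T,p,.079) for p in [(315,208),(332,208),(331,292),(316,292)]]);print("rib",G.mean(0),np.linalg.norm(G-np.roll(G,-1,0),axis=1))
e=G[0]+G[1]-G[2]-G[3];print(np.degrees(np.arctan2(e[1],e[0])));print(robot.get_obs()["eef_pos"])
E
```

```text
[array([434.47586207, 233.1       ]), array([427.94238683, 292.20576132])] [array([386.19875776, 212.37888199]), array([382.04379562, 275.27007299])]
[ 0.53448771 -0.272136    0.05833439]
[ 0.4908494  -0.29230096  0.05844999]
spools z57 [array([ 0.53432634, -0.27248939,  0.057     ]), array([ 0.49040266, -0.29280917,  0.057     ])] x yaw 24.826002422532795
rib [ 0.49528207 -0.24149621  0.079     ] [0.01097037 0.05948604 0.01046044 0.05949508]
25.39555218198511
[ 0.49333824 -0.23973267  0.17701194]
```

```bash
python3 -m handwheel '[[0.6,0.002,-0.0015,-0.03,0],[0.6,0.002,-0.0015,-0.06,0],[0.6,0.002,-0.0015,-0.08,0],[0.6,0.002,-0.0015,-0.09,0],[0.6,0.002,-0.0015,-0.096,0],[0.6,0.002,-0.0015,-0.0975,0],[0.6,0.002,-0.0015,-0.0975,0]]'
python3 -m handwheel '[[0.7,0,0,0,0],[0.75,0,0,0,0],[0.8,0,0,0,0],[0.85,0,0,0,0],[0.9,0,0,0,0],[1,0,0,0,0],[1,0,0,0,0],[1,0,0,0,0]]'
```

```text
t: 5.85
eef_pos: [0.4967, -0.2419, 0.0819]
ee_rot: [0.976, 0.22, 0.0, 0.0]
contact_force: [0.8, -0.5, 0.7]
gripper_width: 0.396
grasp_force: 0.0
t: 6.52
eef_pos: [0.4961, -0.2407, 0.0817]
ee_rot: [0.976, 0.219, -0.0, -0.001]
contact_force: [-1.8, 5.5, 3.1]
gripper_width: 0.146
grasp_force: 60.1
```

```bash
python3 -m handwheel '[[1,-0.0005,0.001,0.003,0],[1,-0.0005,0.001,0.008,0],[1,-0.0005,0.001,0.015,0],[1,-0.0005,0.001,0.025,0],[1,-0.0005,0.001,0.045,0],[1,-0.0005,0.001,0.07,0],[1,-0.0005,0.001,0.1,0],[1,-0.0005,0.001,0.12,0]]'
python3 - <<'E'
from h import *
im,K,T=cam("wrist");it,Kt,Tt=cam("top");cv2.imwrite("pics/top6.png",it)
cv2.imwrite("pics/v6.png",np.hstack([im[100:480,100:500],it[150:530,60:460]] ) if 0 else np.hstack([im[120:450,140:520],it[130:460,60:440]]))
np.savez("w6.npz",K=K,T=T);print(robot.get_obs()["eef_pos"],robot.get_obs()["gripper_width"],robot.get_obs()["grasp_force"],robot.get_obs()["contact_force"])
E
```

```text
t: 7.18
eef_pos: [0.4966, -0.2417, 0.2052]
ee_rot: [0.976, 0.219, 0.001, 0.002]
contact_force: [0.7, -0.0, -2.3]
gripper_width: 0.143
grasp_force: 59.5
[ 0.49815969 -0.24298023  0.20704322] 0.1432500990016961 59.603809118270874 [ 1.23795223  0.38741973 -0.88815567]
```

View pics/v6.png

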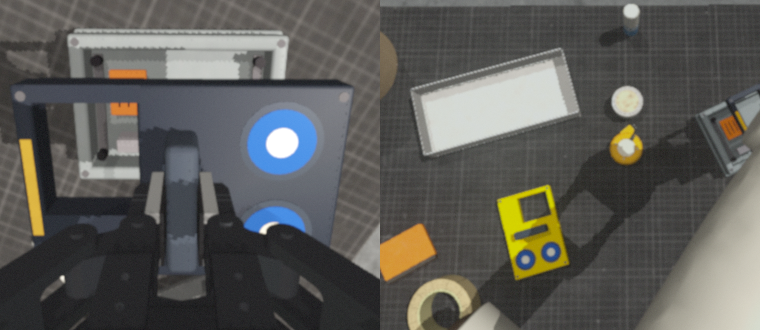

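```bash
python3 -m handwheel '[[1,0.003,0.03,0.01,-0.5],[1,0.006,0.065,0.01,-2],[1,0.009,0.1,0.01,-4],[1,0.012,0.135,0.01,-6],[1,0.015,0.17,0.01,-8],[1,0.018,0.205,0.01,-9],[1,0.022,0.24,0.01,-10],[1,0.025,0.275,0.01,-10]]'
python3 -m handwheel '[[1,0.003,0.04,0,0],[1,0.006,0.08,0,0],[1,0.009,0.12,0,0],[1,0.012,0.16,-0.01,0],[1,0.015,0.19,-0.02,0],[1,0.018,0.22,-0.03,0],[1,0.018,0.22,-0.03,0],[1,0.018,0.22,-0.03,0]]'
python3 - <<'E'
from h import *
im,K,T=cam("wrist");s,Ks,Ts=cam("scene");_,Kt,Tt=cam("top")
o=robot.get_obs();print(o["eef_pos"],o["ee_rot"],o["gripper_width"])
P=np.array([at_z(Kt,Tt,p,.044) for p in [(242,180),(259,243),(106,286),(91,219)]])
print("pred scene",proj(Ks,Ts,P).round(1)); print("pred wrist",proj(K,T,P).round(1))
np.savez("w7.npz",K=K,T=T);cv2.imwrite("pics/w7.png",im);cv2.imwrite("pics/v7.png",np.hstack([im,s])[:, :] if 0 else im)
cv2.imwrite("pics/s7.png",s[200:400,60:460])
E
```

```text
t: 7.95
eef_pos: [0.5201, 0.0358, 0.2104]
ee_rot: [0.991, 0.133, -0.001, -0.0]
contact_force: [1.1, -0.2, -1.0]
gripper_width: 0.146
grasp_force: 59.6
t: 8.62
eef_pos: [0.5374, 0.255, 0.1792]
ee_rot: [0.991, 0.135, -0.002, 0.0]
contact_force: [0.1, -0.5, -1.3]
gripper_width: 0.149
grasp_force: 59.7
[0.53890791 0.25304371 0.18129224] [ 9.91098386e-01  1.33131263e-01 -2.52788917e-05  2.34787227e-04] 0.14791446736662864
pred scene [[236.8 246. ]
 [279.3 263.2]
 [160.6 324.2]
 [116.5 299.4]]
pred wrist [[528.4 149.6]
 [499.7 311.4]
 [146.4 312.1]
 [113.9 144.5]]
```

View pics/v7.png

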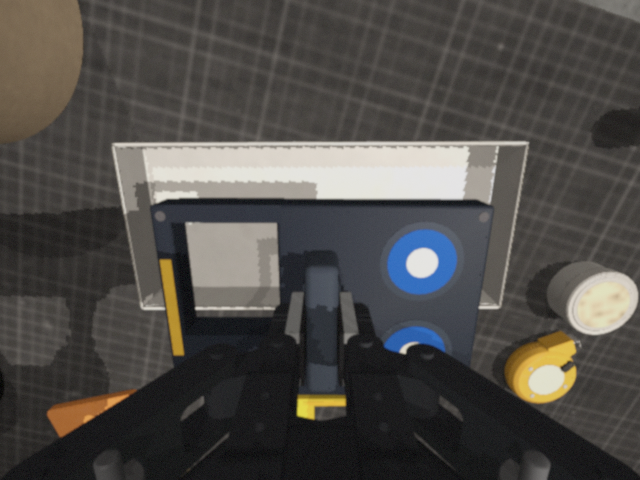

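```bash
python3 - <<'E'
from h import *
w=np.load("w7.npz");K,T=w["K"],w["T"]
C=np.array([at_z(K,T,p,.044) for p in [(528,144),(499,308),(143,309),(115,144)]]);e=C[3]+C[2]-C[0]-C[1]
print("tray",C.mean(0),np.degrees(np.arctan2(e[1],e[0])),np.linalg.norm(C-np.roll(C,-1,0),axis=1))
_,Kt,Tt=cam("top");tp=[(242,180),(259,243),(106,286),(91,219)];wp=[(528,144),(499,308),(143,309),(115,144)]
print("tri z",[tri([ray(K,T,a),ray(Kt,Tt,b)]).round(4) for a,b in zip(wp,tp)])
o=robot.get_obs();z=o["eef_pos"][2]-.0247
a=at_z(K,T,(154,206),z);b=at_z(K,T,(493,207),z);d=a-b;yaw=np.arctan2(d[1],d[0]);y=d/np.linalg.norm(d);x=np.array([y[1],-y[0],0]);print("cass",(a+b)/2-.05*x,np.degrees(yaw),np.linalg.norm(d),o["eef_pos"])
E
```

```text
tray [0.54156698 0.25529785 0.044     ] 105.60623597076737 [0.13073402 0.29535715 0.13156554 0.29494186]
tri z [array([0.6435, 0.1288, 0.0399]), array([0.5166, 0.0939, 0.0408]), array([0.4367, 0.38  , 0.0408]), array([0.5651, 0.4159, 0.0425])]
cass [0.53531405 0.25277696 0.15690642] 105.34774306496932 0.14313702428842984 [0.53908348 0.25291076 0.18160642]
```

```bash
python3 -m handwheel '[[1,0.002,0.001,-0.03,0.2],[1,0.003,0.002,-0.06,0.2],[1,0.003,0.002,-0.085,0.2],[1,0.003,0.002,-0.105,0.2],[1,0.003,0.002,-0.12,0.2],[1,0.003,0.002,-0.126,0.2],[1,0.003,0.002,-0.129,0.2],[1,0.003,0.002,-0.129,0.2]]'
python3 -m handwheel '[[1,0,0,-0.001,0],[1,0,0,-0.002,0],[1,0,0,-0.003,0],[1,0,0,-0.004,0],[1,0,0,-0.005,0],[1,0,0,-0.005,0]]'
```

```text
t: 9.48
eef_pos: [0.5422, 0.2555, 0.0527]
ee_rot: [0.991, 0.135, 0.0, -0.0]
contact_force: [0.1, -0.2, -1.2]
gripper_width: 0.145
grasp_force: 59.6
t: 9.98
eef_pos: [0.5417, 0.2561, 0.0472]
ee_rot: [0.991, 0.135, -0.0, -0.0]
contact_force: [-0.6, 0.8, -2.1]
gripper_width: 0.147
grasp_force: 59.7
```

```bash
python3 -m handwheel '[[1,0,0,-0.0005,0],[1,0,0,-0.001,0],[1,0,0,-0.0015,0],[1,0,0,-0.002,0],[1,0,0,-0.002,0]]'
```

```text
t: 10.4
eef_pos: [0.5419, 0.2561, 0.0457]
ee_rot: [0.991, 0.135, 0.0, 0.0]
contact_force: [-1.5, -1.1, 1.5]
gripper_width: 0.15
grasp_force: 60.2
```

```bash
python3 -m handwheel '[[1,0,0,-0.0005,0],[1,0,0,-0.0007,0],[1,0,0,-0.0007,0]]'
```

```text
t: 10.65
eef_pos: [0.5419, 0.2561, 0.0457]
ee_rot: [0.991, 0.135, -0.0, 0.0]
contact_force: [-5.1, -1.0, 7.9]
gripper_width: 0.149
grasp_force: 61.0
```

```bash
python3 -m handwheel '[[1,0,0,0.0006,0],[0.82,0,0,0.0006,0],[0.75,0,0,0.0006,0],[0.65,0,0,0.0006,0],[0.6,0,0,0.0006,0],[0.6,0,0,0.002,0],[0.6,0,0,0.006,0],[0.6,0,0,0.015,0]]'
python3 -m handwheel '[[0.6,0,0,0.02,0],[0.6,0,0,0.05,0],[0.6,0,0,0.08,0],[0.6,-0.01,0,0.11,0],[0.6,-0.03,0,0.14,0],[0.6,-0.04,0,0.16,0],[0.6,-0.04,0,0.16,0]]'
python3 - <<'E'
from h import *
im,K,T=cam("wrist");cv2.imwrite("pics/w8.png",im);np.savez("w8.npz",K=K,T=T)
E
```

```text
t: 11.32
eef_pos: [0.5409, 0.2558, 0.0589]
ee_rot: [0.991, 0.135, -0.001, 0.0]
contact_force: [-0.3, 0.0, 0.1]
gripper_width: 0.398
grasp_force: 0.0
t: 11.9
eef_pos: [0.5031, 0.2572, 0.2264]
ee_rot: [0.991, 0.136, 0.005, -0.001]
contact_force: [1.1, -0.5, 1.4]
gripper_width: 0.399
grasp_force: 0.0
```

View pics/w8.png

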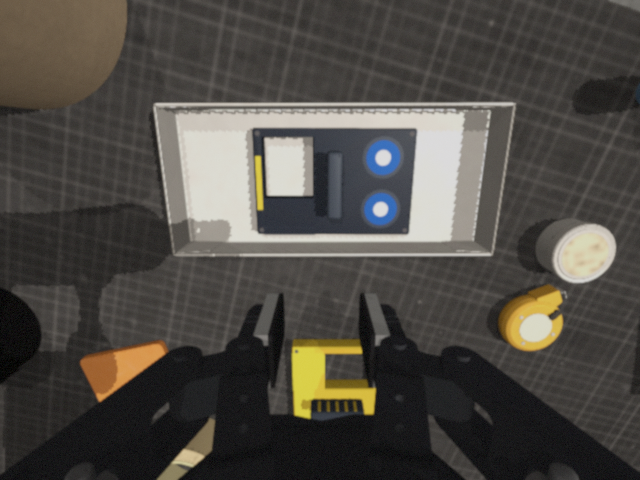

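```bash
python3 - <<'E'
from h import *
w=np.load("w8.npz");K,T=w["K"],w["T"]
f=lambda ps,z:np.array([at_z(K,T,p,z) for p in ps])
t=f([(154,104),(515,103),(494,255),(173,256)],.044);c=f([(253,128),(416,128),(410,234),(258,234)],.020)
for n,C in(("tray",t),("cass",c)):
    e=C[0]+C[3]-C[1]-C[2];print(n,C.mean(0),np.degrees(np.arctan2(e[1],e[0])),np.linalg.norm(C-np.roll(C,-1,0),axis=1))
d=(c-t).mean(0);a=np.radians(105.5);print("offset y,x",d[:2]@[np.cos(a),np.sin(a)],d[:2]@[np.sin(a),-np.cos(a)])
E
```

```text
tray [0.54179026 0.2556799  0.044     ] 105.79401985888514 [0.29638546 0.13171232 0.2992143  0.13189127]
cass [0.54009448 0.25397776 0.02      ] 105.62588622251671 [0.14719657 0.09921572 0.14997565 0.09918781]
offset y,x -0.001187058957921104 -0.0020889740948973608
```

Centred within about 2 mm, flat, and the tray has not moved. Handing in.

```bash
python3 -c "
from workcell import robot
print(robot.sign_off())"
```

```text
the job is handed in; nothing more can be done
None
```

I pressed the latch, lifted the cassette out by its rib, and laid it in the tray, where it measured flat, rib up and within about 2 mm of the middle; I then let go, backed the arm clear and handed the job in after about 12 s of robot time.

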